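Stock the tea carousel and present it

TASK

Collect the two tea tins from the dispenser's catch tray and stand both upright, side by side, in the open wooden caddy on the tea carousel. Then take the carousel's centre knob and turn the carousel until the caddy faces front, in line with the brass tab of its stand, and finish while still gripping the knob, holding the carousel still there. Leave everything else on the table where it is.

Things in the scene. Friction and masses are not known exactly. Their poses are not given: they have to be found in the camera images.
- tin_a_center (a point): one of two identical plain metal tea tins, an upright cylinder 36 mm in diameter and 50 high, about 70 g; the point is its centre, 25 mm above its underside, z along its axis. At the start it stands in the catch tray.
- tin_b_center (a point): the other tea tin, exactly alike; at the start it stands in the catch tray, at least 95 mm from the first, centre to centre.
- dispenser: the tea tin dispenser, fixed. Origin: underside of its catch tray, at the tray's centre. The open tray is 240 mm along the dispenser's x and 170 mm along its y, walls 18 mm high and 4 thick, floor 4 mm above the table. The white machine body rises from 87 mm to 267 mm on the +y side of that origin (250 mm wide, 221 high, clear tubes to 310).
- stand: the carousel's round wooden foot, fixed to the table. Origin: on the carousel's upright turning axis, at table height. Its -x axis points to the front, along a brass tab that lies on the table and sticks out from under the turntable to 198 mm from the axis (8 mm high). On the turntable, 97 mm from the axis, stand three closed jars fixed to it (tops up to 91 mm above the table), not to be handled.
- turntable (a joint): turn of the white round turntable (300 mm across, top 28 mm above the table) about its upright axis, in rad, growing counterclockwise seen from above; 0 (and any full turn, e.g. 6.283) = caddy in line with the tab. It turns freely either way without end, with light friction (about 0.05 N m) and a moment of inertia near 0.02 kg m2.
- caddy_floor (a point): the open wooden caddy fixed on the turntable: a tray 80 mm across (x, along the radius) by 120 mm (y, along the rim), walls 4 mm thick, rim 22 mm above its inner floor. The point is the centre of its inner floor, 95 mm from the axis and 32 mm above the table; its -x points outward from the axis. It holds the two tins side by side along y (for instance 28 mm either side of the centre).
- knob_center (a point): the carousel's centre knob, fixed to the turntable so that gripping it and rotating the grip turns the carousel: a smooth round upright brass cylinder, 40 mm in diameter and 34 high, on a 14 mm rod. The point is its centre, on the axis, 131 mm above the table; the knob's top is 148 mm above the table.
- mug: a white mug, 80 mm across and 90 high; loose, to be left alone. Origin: centre of its underside.
- teapot: a closed mauve teapot, 152 mm across the belly and 128 high, spout and handle reaching 120 mm from its centre; loose, to be left alone. Origin: centre of its underside.
- sugar_bowl: a closed white sugar bowl, 104 mm across and 88 high; loose, to be left alone. Origin: centre of its underside.
- biscuit_box: a closed red biscuit box, 124 x 174 x 67 mm high; loose, to be left alone. Origin: centre of its underside.
- tea_carton: a dark tea carton, 70 x 75 x 130 mm high; loose, to be left alone. Origin: centre of its underside.
- biscuit_plate: a white plate with biscuits, 150 mm across and 30 high; loose, to be left alone. Origin: centre of its underside.
- spoon: a steel spoon lying flat, 140 mm long; loose, to be left alone. Origin: about mid-length, on its underside.
Not all that is in view belongs to the job. What is shaped like the part that bears tin_a_center but purple is not meant. What is shaped like the part that bears tin_b_center but orange is not meant.

How it is judged:
By the outcome, as a careful person would: the job done as asked, in the order asked, and still so for the second after the job is handed in, while the arm keeps its last pose, push and grip.
It also fails if it takes over 72 s, if anything falls off the work surface, if the arm or the gripper's body presses on something with over 40 N, if the wrist force passes 120 N, or if a joint passes its speed limit or range.

ROBOT

A 7-joint arm with a two-finger parallel gripper is mounted at the origin on the work surface. World frame = base frame: x ahead of the robot, y to its left, z up, the work surface at z = 0. Lengths are in m, angles in degrees, forces in N, time in s.
With the tool pointing down it reaches from about 0.425 to 0.875 m from the base axis. Payload 4.7 kg.
Tool frame: the origin (TCP) lies at the very end of the fingers, on their centre line; the grasp point (between the pads) lies 19 mm behind it; z points along the fingers, y is the direction in which the jaws open and shut (so a half turn about z gives the same grasp; the last joint's range is limited). The gripper opens to 87 mm and grips with 3 to 60 N. Pads are 19 mm wide; open, the fingers measure 117 mm over their backs; the gripper's body (75 mm by 190 mm) begins 51 mm behind the grasp point.
Start: joints at [-71.27, 18.392, -4.016, 83.108, 1.295, 78.541, -3.26], TCP at [0.2, 0.618, 0.223] pointing down, gripper open.
Joint ranges: [-163.93, 163.93], [-17.29, 119.83], [-79.2, 71.16], [3.27, 140.29], [-89.18, 269.18], [5.43, 117.66], [-154.24, 154.24]. Speed limits (degrees/s): [147.25, 147.25, 180, 180, 180, 180, 180].

INTERFACE

Orientations are given as [roll, pitch, yaw] about the fixed x, y, z axes, in that order (R = Rz(yaw) Ry(pitch) Rx(roll)).
In Python, from cell import * gives the robot as it stands.
- The arm moves only by the tool drive_tool, never from a script. Its argument "moves" is text: rows parted by semicolons, each of 5 numbers parted by spaces: the shift along the tool's x, y, z in m, then the turn about the tool's z in degrees, then the gripper's target within -1 to 1 (fully open at 1, half-way at 0, shut at -1). In form: x y z yaw fingers; .... A call has exactly 8 rows; each row is the pose to reach, as a shift and turn from the pose commanded when the call began, along the tool's axes at that moment; what a row does not reach only later rows make up. A row lasts 1/10 s, in which the tool goes at most 50 mm and 8.59 degrees, less where a joint would pass 70% of its speed; a pose out of reach is approached as far as the arm can. A call with a gripper value outside its range is refused whole. The fingers move at their own pace and stop on an object; "grip_force" is the grip in N (left out, the last holds). Time passes only in rows, so rows that repeat a pose let the fingers close, or fill a call up. It gives the time, the measured TCP pose, the force and the opening at its end, in the units of the state.
- get_obs(): the state, without advancing time (a new reading comes with each control period).
- read_camera(name): name is "side" or "top"; returns (picture, depth): 480x640x3 uint8, red, green, blue; 480x640 float32, m along the optical axis (not along the pixel's ray), 0 where there is no reading.
- calibration(name): a dict with "intrinsics" (3x3 intrinsics, pixels), "cam_to_world" (4x4, takes a point from camera to world coordinates). Camera axes: x right, y up, looking along -z (the intrinsics and any distortion apply to the point x, -y, -z); pixel columns grow to the right and rows downward; lengths in m; the calibration is good to about 2 mm. A picture is of the moment at which its call begins. calibration takes no time and is no camera call.
- sign_off(): hands the job in, once; it reports no verdict.
Trained networks look in the newest picture that a camera, given by its name, has taken for a name from the list of things; names that differ only in an ending like _2 or _b are one class to them, and where a whole thing is asked for, a point or a joint stands for the part that bears it (a point fixed in the world has none). Each returns a list of dicts, best first, with "conf" (0 to 1); they miss things now and then, are a little off and sometimes report something else, mostly with a low value. They report only what shows in the picture. A call takes as long as a camera call. They do not tell look-alikes from the thing itself.
- search_frame(camera, name): "uv" ([column, row] in pixels, amid what is visible of it).
- pinpoint(camera, name): "uv" ([column, row] in pixels: a listed point, or the origin of a listed thing).
The state is a dict: "time_s": time; "qpos": joint angles; "joint_velocities": joint speeds; "effort": joint torques, N m; "tool_pos": TCP position; "tool_rot": TCP orientation; "force": force on the tool from outside, world axes, zero at the start; "wrist_torque": the same for the moment, N m; "grip_width": finger opening in m.
Only numpy, scipy, OpenCV 4.12 (cv2) and the standard library are available. Lean on these libraries where they do the work, as an engineer would, in place of code of your own. Each camera call takes 0.05 s, during which the arm holds its last target. There are 200 camera calls.

## Working session

There is one attempt and no reset: what is moved stays moved. The work goes in short steps, Python scripts to look and compute and a tool call to move; the robot and the scene stay as the last step left them, time stands still between calls to the robot, and variables do not carry over. Pictures are saved under pics/ and viewed, about 8 in all and at most 12, crops included, and the job is handed in when it is done.

Besides the shell and the picture viewer there is one more tool, called as a command line: name --argument value ..., lists and objects as JSON in quotes. drive_tool: Moves the arm, as the interface text tells. Its arguments: {"type":"object","properties":{"moves":{"type":"string"},"grip_force":{"type":"number"}},"required":["moves"]}

```bash
mkdir -p pics
cat > h.py <<'E'
from cell import *
import numpy as np, cv2
def shot(n):
    p,d=read_camera(n); c=calibration(n); return p,d,np.array(c["intrinsics"]),np.array(c["cam_to_world"]),c
def w(uv,d,K,T):
    u,v=uv; r=d[max(0,int(v)-2):int(v)+3,max(0,int(u)-2):int(u)+3]; r=r[r>0]; z=np.median(r)
    return (T@[(u-K[0,2])*z/K[0,0],-(v-K[1,2])*z/K[1,1],-z,1])[:3]
def cloud(d,K,T):
    v,u=np.mgrid[:480,:640]
    P=np.stack([(u-K[0,2])*d/K[0,0],-(v-K[1,2])*d/K[1,1],-d,np.ones_like(d)],-1)@T.T
    P[d<=0]=np.nan
    return P[...,:3]
def ray(uv,K,T,z):
    r=T[:3,:3]@[(uv[0]-K[0,2])/K[0,0],-(uv[1]-K[1,2])/K[1,1],-1]; o=T[:3,3]
    return o+r*(z-o[2])/r[2]
E
python3 - <<'E'
from h import *
for n in("top","side"):
    p,d,K,T,c=shot(n); cv2.imwrite(f"pics/{n}0.png",p[...,::-1])
    print(n,K.tolist(),T.round(3).tolist(),[k for k in c])
    for t in("tin_a_center","knob_center","caddy_floor","dispenser","stand"):
        for r in pinpoint(n,t)[:5]: print(t,np.round(r["uv"]),round(r["conf"],2),w(r["uv"],d,K,T).round(3))
o=get_obs();print(o)
E
```

```text
top [[509.4020132576241, 0.0, 321.38588485558586], [0.0, 509.4020132576241, 248.11427768766924], [0.0, 0.0, 1.0]] [[0.008, 0.984, -0.179, 0.351], [-1.0, 0.008, -0.003, -0.042], [-0.002, 0.179, 0.984, 1.277], [0.0, 0.0, 0.0, 1.0]] ['intrinsics', 'cam_to_world']
tin_a_center [218. 290.] 0.68 [0.468 0.21  0.052]
tin_a_center [262. 285.] 0.5 [0.483 0.105 0.05 ]
knob_center [370. 266.] 0.57 [ 0.516 -0.147  0.148]
caddy_floor [344. 246.] 0.85 [ 0.583 -0.093  0.032]
dispenser [199. 278.] 0.7 [0.504 0.269 0.003]
stand [369. 278.] 0.81 [ 0.504 -0.156  0.03 ]
side [[529.7296614146562, 0.0, 322.73164732101696], [0.0, 529.7296614146562, 240.7406332250106], [0.0, 0.0, 1.0]] [[0.735, 0.345, -0.584, -0.2], [-0.678, 0.348, -0.648, -0.91], [-0.021, 0.872, 0.489, 0.736], [0.0, 0.0, 0.0, 1.0]] ['intrinsics', 'cam_to_world']
tin_a_center [252. 251.] 0.75 [0.463 0.104 0.038]
tin_a_center [230. 240.] 0.65 [0.46  0.199 0.037]
tin_a_center [184. 263.] 0.56 [0.312 0.19  0.029]
knob_center [333. 248.] 0.9 [ 0.498 -0.169  0.145]
knob_center [234. 240.] 0.42 [0.472 0.203 0.03 ]
knob_center [248. 221.] 0.18 [0.5
[... 203 characters left out ...]
8  0.074]
{'time_s': 0.6, 'qpos': array([-71.27138263,  18.38937692,  -4.01637726,  83.10714922,
         1.29450021,  78.54168104,  -3.26030617]), 'joint_velocities': array([ 0.0844473 ,  0.03778649,  0.03001001,  0.06353575,  0.12658518,
       -0.00395922,  0.06479981]), 'effort': array([ 6.19016701e-04, -4.90785670e+01, -4.02530339e-01, -3.12608600e+01,
       -6.36865315e-02,  3.37857788e-02,  3.40911606e-05]), 'tool_pos': array([0.20003415, 0.61847573, 0.22261898]), 'tool_rot': array([1.79993101e+02, 2.21285857e-03, 1.62080027e+02]), 'force': array([-0.66517125, -0.12837928, -0.33459051]), 'wrist_torque': array([-0.02786052,  0.00706148, -0.00160604]), 'grip_width': 0.0870824551044911}
```

View pics/top0.png

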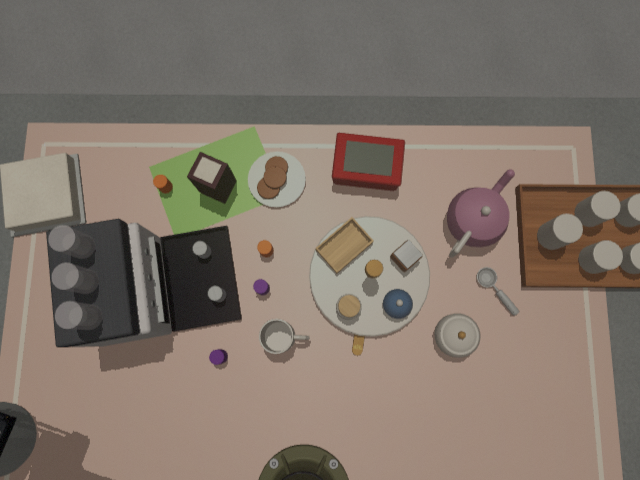

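View pics/side0.png

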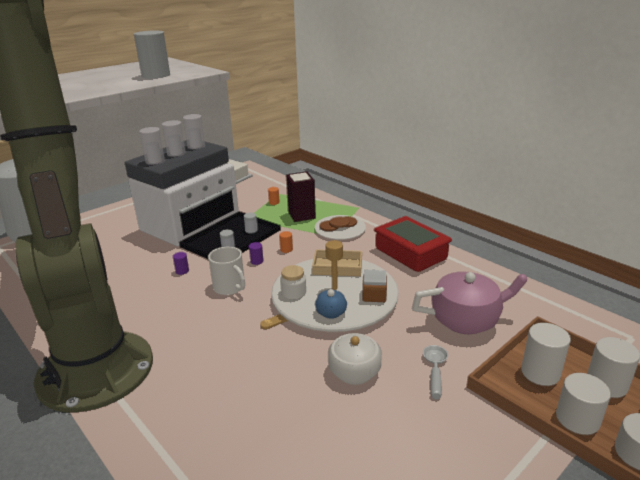

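The top view shows five similar small cylinders. Two are purple, at (261,287) and (218,357), and two are orange, at (265,248) and (161,184). The plain metal ones are in the tray at (202,250) and (216,294), and they fit the description. I'll confirm them in a crop and measure.

Run:
```python
from h import *
p,d,K,T,c=shot("top"); P=cloud(d,K,T); z=P[...,2]
cv2.imwrite("pics/crop1.png",cv2.resize(p[190:370,140:440,::-1],None,fx=2.6,fy=2.6,interpolation=cv2.INTER_CUBIC))
def blob(u,v,r,lo,hi):
    m=np.zeros_like(z,bool); m[v-r:v+r,u-r:u+r]=True; m&=(z>lo)&(z<hi)
    q=P[m]; return len(q),q.mean(0).round(4),((q.min(0)+q.max(0))/2).round(4),np.ptp(q,0).round(3)
for n,a in dict(tin1=(202,248,16,.047,.06),tin2=(216,292,16,.047,.06),knob=(374,268,16,.14,.155),tab=(358,345,14,.005,.012)).items(): print(n,*blob(*a))
# caddy rim
m=np.zeros_like(z,bool); m[212:278,308:380]=True; m&=(z>.046)&(z<.06)
q=P[m][:,:2].astype(np.float32); print("caddy rim",len(q),cv2.minAreaRect(q))
m=np.zeros_like(z,bool); m[212:345,300:440]=True; m&=(z>.024)&(z<.0305)
(cx,cy),r=cv2.minEnclosingCircle(P[m][:,:2].astype(np.float32)); print("disc",cx,cy,r)
# tray
m=np.zeros_like(z,bool); m[220:340,155:250]=True; m&=(z>.014)&(z<.024)
print("tray rim",m.sum(),cv2.minAreaRect(P[m][:,:2].astype(np.float32)))
# tab edge points
hsv=cv2.cvtColor(p,cv2.COLOR_RGB2HSV); s=hsv[330:360,345:372]; mm=(s[...,1]>130)
v,u=np.nonzero(mm); print("tab px",len(u),[ray((a+345,b+330),K,T,.008)[:2].round(3).tolist() for a,b in [(u.mean(),v.mean())]])
m=(z>.1)&(P[...,1]>.25)&(P[...,1]<.6)&(P[...,0]>.2); q=P[m]; print("machine",np.percentile(q,[1,99],axis=0).round(3))
```

```text
tin1 169 [0.5704 0.2595 0.0536] [0.5704 0.2596 0.0539] [0.033 0.035 0.011]
tin2 177 [0.4611 0.2174 0.0535] [0.4618 0.2173 0.0535] [0.034 0.035 0.012]
knob 247 [ 0.5116 -0.1561  0.1475] [ 0.5115 -0.1554  0.1469] [0.039 0.038 0.012]
tab 188 [ 0.3417 -0.1284  0.0079] [ 0.3402 -0.1292  0.0084] [0.06  0.064 0.007]
caddy rim 309 ((0.5831258893013, -0.0935799777507782), (0.08110633492469788, 0.12071794271469116), 41.75114822387695)
disc 0.48376643657684326 -0.18465177714824677 0.18876422941684723
tray rim 688 ((0.49822258949279785, 0.28001028299331665), (0.246450737118721, 0.2028443068265915), 10.360739707946777)
tab px 114 [[0.343, -0.127]]
machine [[0.215 0.26  0.105]
 [0.738 0.533 0.313]]
```

View pics/crop1.png

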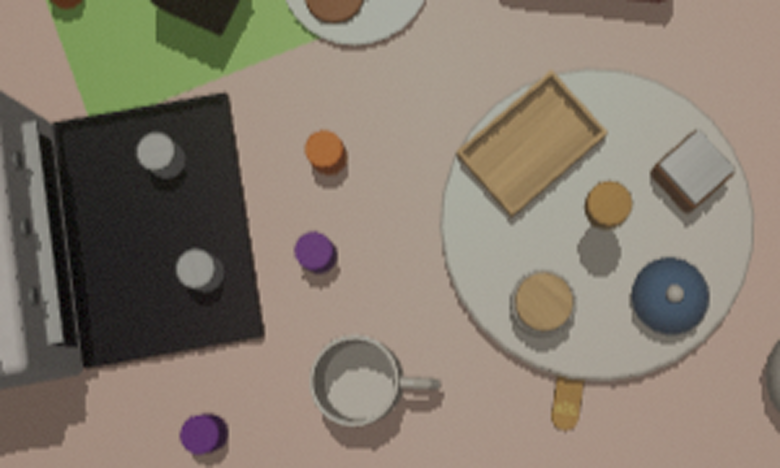

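The crop confirms two plain grey metal tins in the black tray, at crop (155,152) and (195,268). The purple and orange look-alikes stand outside it. The caddy points at about 41.5° and the tab at about 170.5°, so the carousel needs about +129°. I'll lift over the machine first.

drive_tool --moves "0 0 -0.05 0 1; 0 0 -0.1 0 1; 0 0 -0.15 0 1; -0.043 -0.021 -0.15 8 1; -0.086 -0.042 -0.15 16 1; -0.13 -0.064 -0.15 24 1; -0.173 -0.085 -0.15 32 1; -0.217 -0.106 -0.15 40 1" --grip_force 15

```text
time_s: 1.45
tool_pos: [0.3749, 0.4493, 0.3729]
tool_rot: [180.0, -0.0, 121.8]
force: [1.4, 1.4, 0.3]
grip_width: 0.0871
```

```bash
cat >> h.py <<'E'
def to(x,y,z,yaw):
    o=get_obs(); p=o["tool_pos"]; a=np.radians(o["tool_rot"][2]); d=np.array([x,y,z])-p
    print("t",round(o["time_s"],2),"pos",p.round(4),"rot",o["tool_rot"].round(2),"q7",o["qpos"][6].round(1),"grip",round(o["grip_width"],4),"F",o["force"].round(1))
    dy=(o["tool_rot"][2]-yaw+180)%360-180
    print("d",round(d[0]*np.cos(a)+d[1]*np.sin(a),4),round(d[0]*np.sin(a)-d[1]*np.cos(a),4),round(-d[2],4),"yaw",round(dy,2))
E
python3 -c "
from h import *
to(.5704,.2595,.13,100)"
```

```text
t 1.45 pos [0.3749 0.4493 0.3729] rot [ 1.7996e+02 -3.0000e-02  1.2177e+02] q7 -20.0 grip 0.0871 F [1.4 1.4 0.3]
d -0.2643 0.0662 0.2429 yaw 21.77
```

drive_tool --moves "-0.044 0.011 0 4 1; -0.088 0.022 0 8 1; -0.132 0.033 0 12 1; -0.176 0.044 0 16 1; -0.22 0.055 0 20 1; -0.264 0.066 0 21.8 1; -0.264 0.066 0.05 21.8 1; -0.264 0.066 0.1 21.8 1"

```text
time_s: 2.25
tool_pos: [0.5725, 0.2603, 0.2731]
tool_rot: [179.7, -0.1, 100.0]
force: [0.3, 0.7, 0.6]
grip_width: 0.087
```

```bash
python3 -c "
from h import *
to(.5704,.2595,.032,100)
p,d,K,T,c=shot('top'); cv2.imwrite('pics/t2.png',cv2.resize(p[190:370,140:290,::-1],None,fx=3,fy=3))"
```

```text
t 2.25 pos [0.5725 0.2603 0.2731] rot [ 1.7972e+02 -6.0000e-02  1.0003e+02] q7 -13.1 grip 0.087 F [0.3 0.7 0.6]
d -0.0004 -0.0022 0.2411 yaw 0.03
```

drive_tool --moves "0 -0.002 0.05 0 1; 0 -0.002 0.1 0 1; 0 -0.002 0.15 0 1; 0 -0.002 0.19 0 1; 0 -0.002 0.22 0 1; 0 -0.002 0.236 0 1; 0 -0.002 0.243 0 1; 0 -0.002 0.243 0 1"

```text
time_s: 3.1
tool_pos: [0.5685, 0.2623, 0.0301]
tool_rot: [180.0, -0.0, 100.3]
force: [0.5, -0.7, 0.3]
grip_width: 0.087
```

drive_tool --moves "0 0 0 0 0.3; 0 0 0 0 0; 0 0 0 0 -0.3; 0 0 0 0 -0.6; 0 0 0 0 -0.6; 0 0 0 0 -0.6; 0 0 0 0 -0.6; 0 0 0 0 -0.6"

```text
time_s: 3.9
tool_pos: [0.5684, 0.2619, 0.0298]
tool_rot: [180.0, -0.0, 100.3]
force: [1.0, 0.4, 0.4]
grip_width: 0.035
```

```bash
python3 -c "
from h import *
to(.604,-.1176,.2,41.5)"
```

```text
t 3.9 pos [0.5684 0.2619 0.0298] rot [ 1.7996e+02 -1.0000e-02  1.0028e+02] q7 -10.3 grip 0.035 F [1.  0.4 0.4]
d -0.3798 -0.0327 -0.1702 yaw 58.78
```

drive_tool --moves "0 0 -0.03 0 -0.6; 0 0 -0.08 0 -0.6; 0 0 -0.13 0 -0.6; 0 0 -0.17 0 -0.6; -0.045 -0.004 -0.17 7 -0.6; -0.09 -0.008 -0.17 14 -0.6; -0.135 -0.012 -0.17 21 -0.6; -0.18 -0.016 -0.17 28 -0.6" --grip_force 20

```text
time_s: 4.7
tool_pos: [0.5841, 0.0802, 0.1995]
tool_rot: [-180.0, -0.0, 72.0]
force: [1.4, 0.2, -0.7]
grip_width: 0.0353
```

```bash
python3 -c "
from h import *
to(.604,-.1176,.1,41.5)"
```

```text
t 4.7 pos [0.5841 0.0802 0.1995] rot [-1.7998e+02 -1.0000e-02  7.2010e+01] q7 -23.4 grip 0.0353 F [ 1.4  0.2 -0.7]
d -0.182 0.08 0.0995 yaw 30.51
```

drive_tool --moves "-0.036 0.016 0 6 -0.6; -0.073 0.032 0 12 -0.6; -0.109 0.048 0 18 -0.6; -0.146 0.064 0 24 -0.6; -0.182 0.08 0 30.5 -0.6; -0.182 0.08 0.05 30.5 -0.6; -0.182 0.08 0.09 30.5 -0.6; -0.182 0.08 0.1 30.5 -0.6"

```text
time_s: 5.5
tool_pos: [0.6014, -0.1151, 0.0946]
tool_rot: [-179.6, 0.3, 41.8]
force: [-0.4, 0.2, -0.9]
grip_width: 0.0348
```

Run:
```python
from h import *
to(.604,-.1176,.060,41.5)
for n in("side","top"):
    p,d,K,T,c=shot(n); print(n,[((r["uv"]),round(r["conf"],2)) for r in pinpoint(n,"tin_a_center")[:5]])
    cc=p[190:310,270:410] if n=="side" else p[190:330,290:450]
    cv2.imwrite(f'pics/p3{n}.png',cv2.resize(cc[...,::-1],None,fx=3,fy=3,interpolation=cv2.INTER_CUBIC))
a=cv2.imread('pics/p3side.png');b=cv2.imread('pics/p3top.png');b=cv2.resize(b,(420,360));cv2.imwrite('pics/p3.png',np.hstack([a[:360],b[:a.shape[0]]]))
```

```text
t 5.5 pos [ 0.6014 -0.1151  0.0946] rot [-179.62    0.35   41.75] q7 -28.7 grip 0.0348 F [-0.4  0.2 -0.9]
d 0.0003 0.0036 0.0346 yaw 0.25
side [([254.6, 254.7], 0.81), ([184.2, 263.1], 0.76), ([231.1, 238.9], 0.63), ([348.0, 243.3], 0.46)]
top [([266.9, 285.9], 0.71), ([362.6, 170.6], 0.68), ([219.4, 291.1], 0.63)]
```

View pics/p3.png

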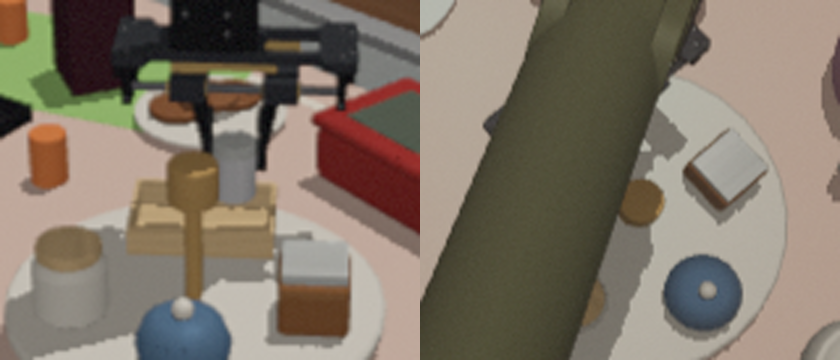

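The side crop shows the tin upright in the jaws over the right half of the caddy, at crop (235,168). Lowering it now.

drive_tool --moves "0 0.0035 0 0 -0.6; 0 0.0035 0.01 0 -0.6; 0 0.0035 0.02 0 -0.6; 0 0.0035 0.028 0 -0.6; 0 0.0035 0.032 0 -0.6; 0 0.0035 0.034 0 -0.6; 0 0.0035 0.034 0 -0.6; 0 0.0035 0.034 0 -0.6"

```text
time_s: 6.5
tool_pos: [0.6078, -0.1185, 0.0658]
tool_rot: [180.0, -0.0, 41.8]
force: [-0.6, 0.2, -0.8]
grip_width: 0.0346
```

```bash
python3 -c "
from h import *
to(.604,-.1176,.058,41.5)"
```

```text
t 6.5 pos [ 0.6078 -0.1185  0.0658] rot [ 1.7998e+02 -2.0000e-02  4.1770e+01] q7 -27.4 grip 0.0346 F [-0.6  0.2 -0.8]
d -0.0022 -0.0032 0.0078 yaw 0.27
```

drive_tool --moves "-0.002 -0.003 0.002 0 -0.6; -0.002 -0.003 0.004 0 -0.6; -0.002 -0.003 0.006 0 -0.6; -0.002 -0.003 0.0075 0 -0.6; -0.002 -0.003 0.0085 0 -0.6; -0.002 -0.003 0.0085 0 -0.6; -0.002 -0.003 0.0085 0 -0.6; -0.002 -0.003 0.0085 0 -0.6"

```text
time_s: 7.3
tool_pos: [0.6043, -0.1178, 0.0577]
tool_rot: [180.0, -0.0, 41.8]
force: [-2.3, -0.1, 4.8]
grip_width: 0.0352
```

drive_tool --moves "0 0 -0.001 0 -0.2; 0 0 -0.001 0 0; 0 0 -0.001 0 0.1; 0 0 -0.001 0 0.1; 0 0 -0.02 0 0.1; 0 0 -0.05 0 0.1; 0 0 -0.09 0 0.1; 0 0 -0.14 0 0.1"

```text
time_s: 8.1
tool_pos: [0.6028, -0.1172, 0.1967]
tool_rot: [-179.9, 0.1, 41.8]
force: [-0.3, 0.4, 0.2]
grip_width: 0.0479
```

```bash
python3 -c "
from h import *
to(.4615,.2173,.2,100)"
```

```text
t 8.1 pos [ 0.6028 -0.1172  0.1967] rot [-1.7986e+02  1.5000e-01  4.1770e+01] q7 -31.1 grip 0.0479 F [-0.3  0.4  0.2]
d 0.1175 -0.3436 -0.0033 yaw -58.23
```

drive_tool --moves "0.014 -0.043 0 -7 1; 0.029 -0.086 0 -14 1; 0.044 -0.129 0 -21 1; 0.058 -0.172 0 -29 1; 0.073 -0.215 0 -36 1; 0.088 -0.258 0 -43 1; 0.103 -0.301 0 -50 1; 0.1175 -0.3435 0 -58.2 1"

```text
time_s: 8.9
tool_pos: [0.4619, 0.2185, 0.1972]
tool_rot: [180.0, -0.0, 100.3]
force: [1.0, 0.3, 0.4]
grip_width: 0.0868
```

drive_tool --moves "0 0 0 0 1; 0 0 0 0 1; 0 0 0.04 0 1; 0 0 0.08 0 1; 0 0 0.11 0 1; 0 0 0.11 0 1; 0 0 0.11 0 1; 0 0 0.11 0 1"

```text
time_s: 9.7
tool_pos: [0.4647, 0.2169, 0.0892]
tool_rot: [179.8, -0.1, 99.9]
force: [0.1, -0.6, 0.8]
grip_width: 0.0869
```

Run:
```python
from h import *
to(.4615,.2173,.030,100)
for n in("side","top"):
    p,d,K,T,c=shot(n)
    if n=="top": 
        P=cloud(d,K,T);z=P[...,2];m=np.zeros_like(z,bool);m[212:278,308:380]=True;m&=(z>.072)&(z<.09);q=P[m];print(len(q),(q.min(0)+q.max(0))/2,np.ptp(q,0))
    cc=p[190:310,200:340] if n=="side" else p[190:310,190:390]
    cv2.imwrite(f'pics/p4{n}.png',cv2.resize(cc[...,::-1],None,fx=2.8,fy=2.8,interpolation=cv2.INTER_CUBIC))
cv2.imwrite('pics/p4.png',np.hstack([cv2.resize(cv2.imread(f'pics/p4{n}.png'),(w_,336)) for n,w_ in(("side",240),("top",560))]) )
```

```text
t 9.7 pos [0.4647 0.2169 0.0892] rot [ 1.7981e+02 -7.0000e-02  9.9890e+01] q7 -15.4 grip 0.0869 F [ 0.1 -0.6  0.8]
d 0.0009 -0.0031 0.0592 yaw -0.11
178 [ 0.59870266 -0.11818453  0.07975775] [0.03537243 0.03377908 0.01483894]
```

View pics/p4.png

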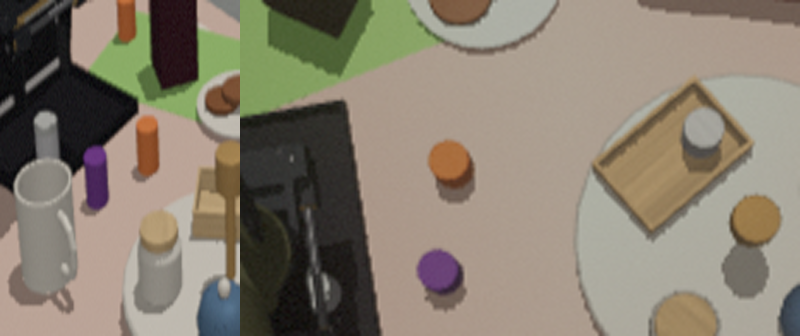

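The top crop shows the first tin upright in the caddy at (703,132), and cloud puts it at (0.599,-0.118). The second is under the gripper.

drive_tool --moves "0 -0.002 0 0 1; 0 -0.002 0.03 0 1; 0 -0.002 0.05 0 1; 0 -0.002 0.059 0 1; 0 -0.002 0.059 0 1; 0 -0.002 0.059 0 0; 0 -0.002 0.059 0 -0.3; 0 -0.002 0.059 0 -0.6"

```text
time_s: 10.6
tool_pos: [0.4616, 0.217, 0.0291]
tool_rot: [179.9, -0.0, 100.0]
force: [0.4, -1.2, -0.4]
grip_width: 0.0703
```

drive_tool --moves "0 0 0 0 -0.6; 0 0 0 0 -0.6; 0 0 0 0 -0.6; 0 0 -0.03 0 -0.6; 0 0 -0.08 0 -0.6; 0 0 -0.13 0 -0.6; 0 0 -0.17 0 -0.6; 0 0 -0.17 0 -0.6"

```text
time_s: 11.4
tool_pos: [0.4644, 0.2183, 0.2046]
tool_rot: [179.4, -0.3, 100.0]
force: [0.6, 0.2, -0.0]
grip_width: 0.0184
```

```bash
python3 -c "
from h import *
to(.560,-.069,.2,41.5)"
```

```text
t 11.4 pos [0.4644 0.2183 0.2046] rot [179.38  -0.29  99.97] q7 -17.6 grip 0.0184 F [ 0.6  0.2 -0. ]
d -0.2995 0.0445 0.0046 yaw 58.47
```

The grip closed too late, so the tin was missed. Looking at where it is now.

drive_tool --moves "0 0 0 0 1; 0 0 0 0 1; -0.05 0 0 0 1; -0.1 0 0 0 1; -0.1 0 0 0 1; -0.1 0 0 0 1; -0.1 0 0 0 1; -0.1 0 0 0 1"

```text
time_s: 12.2
tool_pos: [0.4776, 0.1194, 0.1973]
tool_rot: [-179.9, 0.0, 100.1]
force: [-0.3, -1.3, 0.4]
grip_width: 0.0744
```

Run:
```python
from h import *
p,d,K,T,c=shot("top");P=cloud(d,K,T);z=P[...,2]
m=np.zeros_like(z,bool);m[230:330,165:240]=True;m&=(z>.03)&(z<.065);q=P[m];print(len(q),(q.min(0)+q.max(0))/2,np.ptp(q,0))
a=p[220:340,150:310]; s,_d,*_=shot("side"); b=s[190:290,180:290]
cv2.imwrite('pics/p5.png',np.hstack([cv2.resize(x[...,::-1],(400,int(x.shape[0]*400/x.shape[1])))[:300] for x in(a,b)]))
to(.4615,.2173,.2,100)
```

```text
103 [0.42244824 0.33653141 0.04595038] [0.09471313 0.01621507 0.03165177]
t 12.3 pos [0.4778 0.1192 0.1977] rot [-1.7996e+02  2.0000e-02  1.0010e+02] q7 -7.1 grip 0.0814 F [-0.1 -0.2  0.8]
d 0.0995 0.0011 -0.0023 yaw 0.1
```

View pics/p5.png

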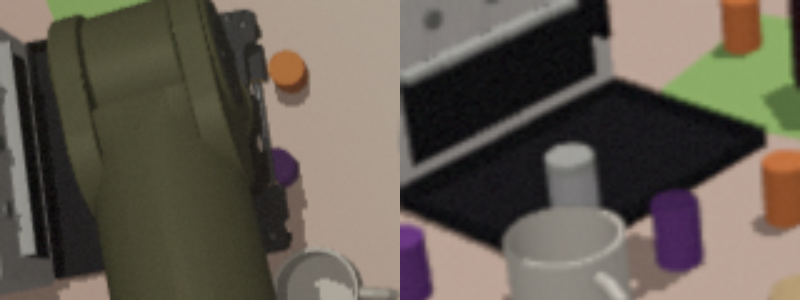

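The tin still stands upright, at (570,165) in the right crop. I'll locate it from the side view.

Run:
```python
from h import *
s,d,K,T,c=shot("side");P=cloud(d,K,T);z=P[...,2]
m=np.zeros_like(z,bool);m[222:245,210:243]=True;m&=(z>.05)&(z<.057);q=P[m];print(len(q),(q.min(0)+q.max(0))/2,q.mean(0),np.ptp(q,0))
```

```text
69 [0.45883848 0.21700631 0.05303549] [0.45890067 0.21485053 0.05277947] [0.03442825 0.03908724 0.00602487]
```

drive_tool --moves "0.05 0.001 0 0 1; 0.099 0.001 0 0 1; 0.099 0.001 0 0 1; 0.099 0.001 0 0 1; 0.099 0.001 0.05 0 1; 0.099 0.001 0.1 0 1; 0.099 0.001 0.1 0 1; 0.099 0.001 0.1 0 1"

```text
time_s: 13.15
tool_pos: [0.4622, 0.2146, 0.0985]
tool_rot: [-179.9, 0.1, 99.9]
force: [0.2, -0.5, 0.6]
grip_width: 0.0871
```

```bash
python3 -c "
from h import *
to(.4605,.2168,.030,100)"
```

```text
t 13.15 pos [0.4622 0.2146 0.0985] rot [-1.7994e+02  6.0000e-02  9.9890e+01] q7 -15.6 grip 0.0871 F [ 0.2 -0.5  0.6]
d 0.0025 -0.0013 0.0685 yaw -0.11
```

drive_tool --moves "0.002 -0.001 0 0 1; 0.002 -0.001 0.03 0 1; 0.002 -0.001 0.055 0 1; 0.002 -0.001 0.068 0 1; 0.002 -0.001 0.068 0 1; 0.002 -0.001 0.068 0 1; 0.002 -0.001 0.068 0 0; 0.002 -0.001 0.068 0 -0.6"

```text
time_s: 13.95
tool_pos: [0.4617, 0.2181, 0.0314]
tool_rot: [179.9, -0.1, 100.0]
force: [-1.4, -0.3, -0.1]
grip_width: 0.078
```

drive_tool --moves "0 0 0 0 -0.6; 0 0 0 0 -0.6; 0 0 0 0 -0.6; 0 0 0 0 -0.6; 0 0 0 0 -0.6; 0 0 0 0 -0.6; 0 0 0 0 -0.6; 0 0 0 0 -0.6"

```text
time_s: 14.75
tool_pos: [0.4609, 0.2176, 0.0301]
tool_rot: [180.0, -0.0, 100.0]
force: [0.4, 0.2, -0.8]
grip_width: 0.035
```

drive_tool --moves "0 0 -0.03 0 -0.6; 0 0 -0.08 0 -0.6; 0 0 -0.13 0 -0.6; 0 0 -0.17 0 -0.6; 0 0 -0.17 0 -0.6; 0 0 -0.17 0 -0.6; 0 0 -0.17 0 -0.6; 0 0 -0.17 0 -0.6"

```text
time_s: 15.55
tool_pos: [0.4596, 0.2169, 0.1981]
tool_rot: [-179.8, 0.1, 100.0]
force: [-0.0, 0.6, -0.7]
grip_width: 0.035
```

```bash
python3 -c "
from h import *
to(.559,-.0705,.2,41.5)"
```

```text
t 15.55 pos [0.4596 0.2169 0.1981] rot [-1.798e+02  9.000e-02  9.998e+01] q7 -17.7 grip 0.035 F [-0.   0.6 -0.7]
d -0.3003 0.0481 -0.0019 yaw 58.48
```

drive_tool --moves "-0.037 0.006 0 7 -0.6; -0.074 0.012 0 14 -0.6; -0.111 0.018 0 21 -0.6; -0.148 0.024 0 28 -0.6; -0.185 0.03 0 35 -0.6; -0.222 0.036 0 43 -0.6; -0.26 0.042 0 51 -0.6; -0.3 0.048 0 58.5 -0.6"

```text
time_s: 16.35
tool_pos: [0.5595, -0.0706, 0.1987]
tool_rot: [-179.9, 0.1, 41.2]
force: [0.9, -0.2, -0.9]
grip_width: 0.0351
```

drive_tool --moves "0 0 0 0 -0.6; 0 0 0 0 -0.6; 0 0 0.04 0 -0.6; 0 0 0.08 0 -0.6; 0 0 0.1 0 -0.6; 0 0 0.1 0 -0.6; 0 0 0.1 0 -0.6; 0 0 0.1 0 -0.6"

```text
time_s: 17.15
tool_pos: [0.5611, -0.0691, 0.1015]
tool_rot: [179.9, -0.1, 41.5]
force: [0.2, -0.0, 0.7]
grip_width: 0.035
```

```bash
python3 -c "
from h import *
to(.560,-.0715,.058,41.5)"
```

```text
t 17.15 pos [ 0.5611 -0.0691  0.1015] rot [ 1.7992e+02 -1.2000e-01  4.1550e+01] q7 -35.7 grip 0.035 F [ 0.2 -0.   0.7]
d -0.0024 0.0011 0.0435 yaw 0.05
```

drive_tool --moves "-0.002 0.001 0.01 0 -0.6; -0.002 0.001 0.02 0 -0.6; -0.002 0.001 0.028 0 -0.6; -0.002 0.001 0.034 0 -0.6; -0.002 0.001 0.038 0 -0.6; -0.002 0.001 0.04 0 -0.6; -0.002 0.001 0.04 0 -0.6; -0.002 0.001 0.04 0 -0.6"

```text
time_s: 17.95
tool_pos: [0.5594, -0.0717, 0.0603]
tool_rot: [180.0, -0.0, 41.5]
force: [0.8, -0.7, -1.5]
grip_width: 0.035
```

```bash
python3 -c "
from h import *
to(.560,-.0715,.0575,41.5)"
```

```text
t 17.95 pos [ 0.5594 -0.0717  0.0603] rot [ 1.7998e+02 -2.0000e-02  4.1480e+01] q7 -33.8 grip 0.035 F [ 0.8 -0.7 -1.5]
d 0.0006 0.0003 0.0028 yaw -0.02
```

drive_tool --moves "0 0 0.001 0 -0.6; 0 0 0.002 0 -0.6; 0 0 0.0025 0 -0.6; 0 0 0.003 0 -0.6; 0 0 0.003 0 -0.6; 0 0 0.003 0 -0.6; 0 0 0.003 0 -0.6; 0 0 0.003 0 -0.6"

```text
time_s: 18.75
tool_pos: [0.56, -0.0719, 0.0581]
tool_rot: [179.9, -0.1, 41.5]
force: [-0.3, 0.8, 4.7]
grip_width: 0.0352
```

drive_tool --moves "0 0 -0.001 0 -0.2; 0 0 -0.001 0 0; 0 0 -0.001 0 0.06; 0 0 -0.001 0 0.06; 0 0 -0.001 0 0.06; 0 0 -0.03 0 0.06; 0 0 -0.08 0 0.06; 0 0 -0.13 0 0.06"

```text
time_s: 19.55
tool_pos: [0.5582, -0.0718, 0.1878]
tool_rot: [-179.9, 0.1, 41.5]
force: [1.8, 1.0, 0.5]
grip_width: 0.046
```

```bash
python3 -c "
from h import *
to(.5115,-.1558,.2,8)"
```

```text
t 19.55 pos [ 0.5582 -0.0718  0.1878] rot [-1.7994e+02  1.0000e-01  4.1460e+01] q7 -38.3 grip 0.046 F [1.8 1.  0.5]
d -0.0907 0.032 -0.0122 yaw 33.46
```

drive_tool --moves "0.01 -0.03 -0.02 0 1; 0.02 -0.07 -0.02 0 1; 0.03 -0.11 -0.02 0 1; 0.04 -0.15 -0.02 0 1; 0.05 -0.19 -0.02 0 1; 0.05 -0.23 -0.02 0 1; 0.05 -0.25 -0.02 0 1; 0.05 -0.25 -0.02 0 1"

```text
time_s: 20.35
tool_pos: [0.429, 0.1515, 0.207]
tool_rot: [-179.9, -0.0, 41.8]
force: [-0.7, -0.4, 0.1]
grip_width: 0.0866
```

Run:
```python
from h import *
p,d,K,T,c=shot("top");P=cloud(d,K,T);z=P[...,2]
win=np.zeros_like(z,bool);win[205:285,300:385]=True
m=win&(z>.072)&(z<.09); n,l,st,ce=cv2.connectedComponentsWithStats(m.astype(np.uint8))
for i in range(1,n):
    q=P[l==i]
    if len(q)>30: print(len(q),((q.min(0)+q.max(0))/2).round(4),np.ptp(q,0).round(3))
m=win&(z>.046)&(z<.06); print("caddy",cv2.minAreaRect(P[m][:,:2].astype(np.float32)))
m=np.zeros_like(z,bool); m[255:285,358:392]=True; m&=(z>.14)&(z<.155); q=P[m]; print("knob",((q.min(0)+q.max(0))/2).round(4))
hsv=cv2.cvtColor(p,cv2.COLOR_RGB2HSV); s=hsv[334:362,345:372]; v,u=np.nonzero((s[...,1]>115)&(s[...,2]>110))
t=np.array([ray((a+345,b+334),K,T,.008)[:2] for a,b in zip(u,v)]); print("tab",len(t),t.mean(0),np.degrees(np.arctan2(*(t.mean(0)-[.5115,-.1556])[::-1])))
x=cv2.PCACompute(t.astype(np.float32),None)[1][0]; print("tabpca",np.degrees(np.arctan2(x[1],x[0])))
cv2.imwrite('pics/p6.png',cv2.resize(p[200:370,290:450,::-1],None,fx=3.4,fy=3.4,interpolation=cv2.INTER_CUBIC))
to(.5115,-.1558,.2,8)
```

```text
175 [ 0.5988 -0.1183  0.0796] [0.034 0.033 0.015]
177 [ 0.5564 -0.0726  0.0807] [0.035 0.033 0.017]
caddy ((0.5839335322380066, -0.09422192722558975), (0.08056040108203888, 0.12089959532022476), 40.878231048583984)
knob [ 0.5116 -0.1555  0.1467]
tab 173 [ 0.34150573 -0.12781672] 170.71784144589577
tabpca -10.974842
t 20.4 pos [0.4305 0.1496 0.2072] rot [ 1.7999e+02 -3.0000e-02  4.1650e+01] q7 -73.1 grip 0.0866 F [ 0.1 -1.4  0. ]
d -0.1424 0.282 0.0072 yaw 33.65
```

View pics/p6.png

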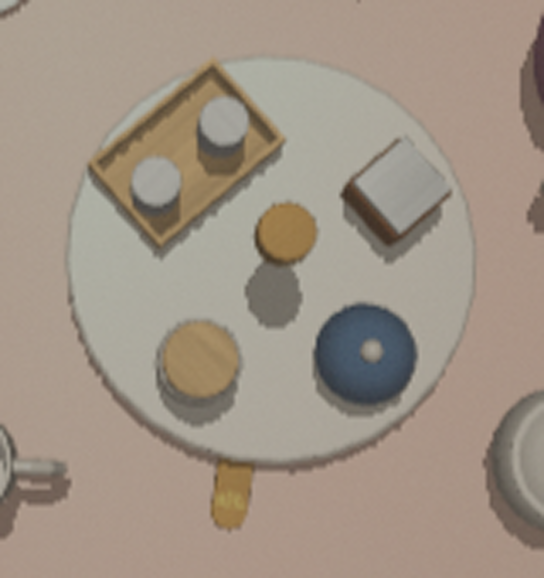

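Both tins stand upright in the caddy, at crop (156,188) and (223,128), and the tab is at (231,493). Next is the knob.

drive_tool --moves "-0.018 0.036 -0.02 4 1; -0.036 0.072 -0.03 8 1; -0.054 0.107 -0.03 13 1; -0.072 0.143 -0.03 17 1; -0.09 0.178 -0.03 22 1; -0.108 0.213 -0.03 26 1; -0.126 0.249 -0.03 30 1; -0.1425 0.282 -0.03 33.6 1" --grip_force 40

```text
time_s: 21.2
tool_pos: [0.511, -0.1612, 0.2375]
tool_rot: [179.9, -0.1, 7.5]
force: [-0.0, 0.4, 0.2]
grip_width: 0.0866
```

drive_tool --moves "0 0 0 0 1; 0 0 0 0 1; 0 0 0.02 0 1; 0 0 0.04 0 1; 0 0 0.06 0 1; 0 0 0.07 0 1; 0 0 0.07 0 1; 0 0 0.07 0 1"

```text
time_s: 22.0
tool_pos: [0.5114, -0.1566, 0.1677]
tool_rot: [180.0, -0.0, 7.9]
force: [0.6, 0.1, -0.3]
grip_width: 0.0868
```

```bash
python3 -c "
from h import *
to(.5116,-.1556,.113,8)"
```

```text
t 22.0 pos [ 0.5114 -0.1566  0.1677] rot [ 1.7999e+02 -4.0000e-02  7.9300e+00] q7 -62.7 grip 0.0868 F [ 0.6  0.1 -0.3]
d 0.0003 -0.001 0.0547 yaw -0.07
```

drive_tool --moves "0 -0.001 0.02 0 1; 0 -0.001 0.04 0 1; 0 -0.001 0.05 0 1; 0 -0.001 0.055 0 1; 0 -0.001 0.055 0 1; 0 -0.001 0.055 0 0.5; 0 -0.001 0.055 0 0; 0 -0.001 0.055 0 -0.3"

```text
time_s: 22.8
tool_pos: [0.5114, -0.156, 0.1127]
tool_rot: [180.0, -0.1, 7.9]
force: [0.7, 0.4, 0.2]
grip_width: 0.0705
```

drive_tool --moves "0 0 0 0 -0.5; 0 0 0 0 -0.5; 0 0 0 0 -0.5; 0 0 0 0 -0.5; 0 0 0 0 -0.5; 0 0 0 0 -0.5; 0 0 0 0 -0.5; 0 0 0 0 -0.5"

```text
time_s: 23.6
tool_pos: [0.5111, -0.1573, 0.1121]
tool_rot: [179.9, -0.0, 7.8]
force: [1.8, -5.5, -2.7]
grip_width: 0.039
```

drive_tool --moves "0 0 0 -1 -0.5; 0 0 0 -3 -0.5; 0 0 0 -6 -0.5; 0 0 0 -10 -0.5; 0 0 0 -14 -0.5; 0 0 0 -17 -0.5; 0 0 0 -19 -0.5; 0 0 0 -20 -0.5" --grip_force 50

```text
time_s: 24.4
tool_pos: [0.5115, -0.1585, 0.1121]
tool_rot: [179.8, -0.0, 27.8]
force: [3.8, -7.9, -4.6]
grip_width: 0.0389
```

```bash
cat >> h.py <<'E'
def look(name=None):
    s,d,K,T,c=shot("side"); P=cloud(d,K,T); z=P[...,2]; A=np.array([.5115,-.1556])
    r=np.hypot(P[...,0]-A[0],P[...,1]-A[1]); h=cv2.cvtColor(s,cv2.COLOR_RGB2HSV)
    m=(r<.16)&(r>.05)&(z>.074)&(z<.09)&(h[...,1]<60)
    q=P[m]; print("high pts",len(q))
    # blue jar angle
    b=(r<.16)&(z>.035)&(h[...,0]>95)&(h[...,0]<125)&(h[...,1]>90); v=P[b][:,:2].mean(0)-A; print("blue",b.sum(),np.degrees(np.arctan2(v[1],v[0])),np.hypot(*v))
    m=(r>.05)&(r<.165)&(z>.046)&(z<.058)&(h[...,0]<25)&(h[...,1]>70)
    print("woodrim",m.sum(), cv2.minAreaRect(P[m][:,:2].astype(np.float32)) if m.sum()>5 else "")
    if name: cv2.imwrite(name,cv2.resize(s[170:350,240:440,::-1],None,fx=3,fy=3,interpolation=cv2.INTER_CUBIC))
E
python3 -c "
from h import *
look('pics/p7.png'); to(.5115,-.1556,.113,137)"
```

```text
high pts 559
blue 600 -121.65161598929895 0.114276196257241
woodrim 330 ((0.5621988773345947, -0.13363510370254517), (0.10800975561141968, 0.25242742896080017), 21.943561553955078)
t 24.45 pos [ 0.5115 -0.1585  0.1121] rot [ 1.7977e+02 -2.0000e-02  2.7860e+01] q7 -40.7 grip 0.039 F [ 4.2 -7.7 -5.5]
d 0.0014 -0.0026 -0.0009 yaw -109.14
```

View pics/p7.png

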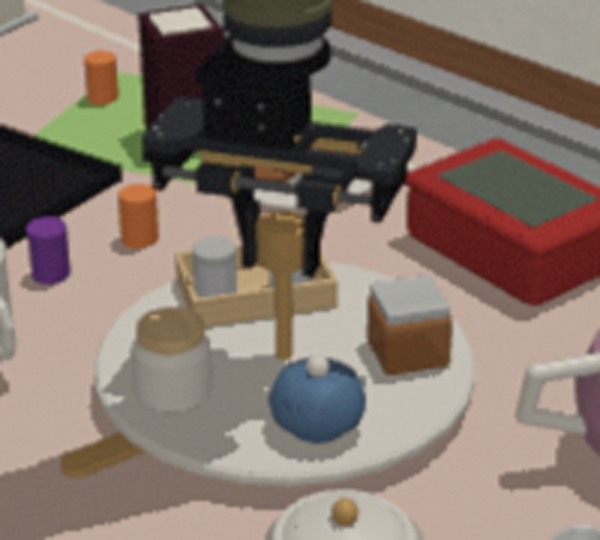

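The carousel follows the grip: the caddy moved counterclockwise and both tins still stand. I'll continue, with a 2 mm shift to ease the side load.

drive_tool --moves "0 0.001 0 -2 -0.5; 0 0.002 0 -6 -0.5; 0 0.002 0 -11 -0.5; 0 0.002 0 -17 -0.5; 0 0.002 0 -23 -0.5; 0 0.002 0 -29 -0.5; 0 0.002 0 -35 -0.5; 0 0.002 0 -40 -0.5"

```text
time_s: 25.25
tool_pos: [0.5133, -0.1602, 0.1121]
tool_rot: [179.7, 0.1, 68.0]
force: [6.8, -7.2, -7.1]
grip_width: 0.0391
```

drive_tool --moves "0 0 0 -5 -0.5; 0 0 0 -11 -0.5; 0 0 0 -17 -0.5; 0 0 0 -23 -0.5; 0 0 0 -29 -0.5; 0 0 0 -34 -0.5; 0 0 0 -38 -0.5; 0 0 0 -40 -0.5"

```text
time_s: 26.05
tool_pos: [0.5157, -0.1602, 0.1121]
tool_rot: [179.6, 0.4, 108.0]
force: [14.2, -8.7, -12.7]
grip_width: 0.0387
```

drive_tool --moves "0 0 0 -1 -0.5; 0 0 0 -4 -0.5; 0 0 0 -8 -0.5; 0 0 0 -13 -0.5; 0 0 0 -18 -0.5; 0 0 0 -22 -0.5; 0 0 0 -25 -0.5; 0 0 0 -27 -0.5"

```text
time_s: 26.85
tool_pos: [0.5171, -0.1593, 0.1122]
tool_rot: [179.7, 0.7, 135.0]
force: [16.4, -7.4, -15.4]
grip_width: 0.039
```

Run:
```python
from h import *
look('pics/p8.png'); to(.5115,-.1575,.113,137)
p,d,K,T,c=shot("top"); cv2.imwrite('pics/p9.png',cv2.resize(p[200:370,290:450,::-1],None,fx=3,fy=3)); 
a=cv2.imread('pics/p8.png'); b=cv2.imread('pics/p9.png'); cv2.imwrite('pics/p8.png',np.hstack([cv2.resize(a,(400,360)),cv2.resize(b,(380,360))]))
```

```text
high pts 496
blue 423 -25.712987400415177 0.08226839319339799
woodrim 409 ((0.45935943722724915, -0.12978745996952057), (0.20524446666240692, 0.14113475382328033), 12.806327819824219)
t 26.9 pos [ 0.5171 -0.1593  0.1122] rot [179.74   0.66 135.08] q7 64.2 grip 0.0391 F [ 17.1  -6.2 -14.5]
d 0.0053 -0.0027 -0.0008 yaw -1.92
```

View pics/p8.png

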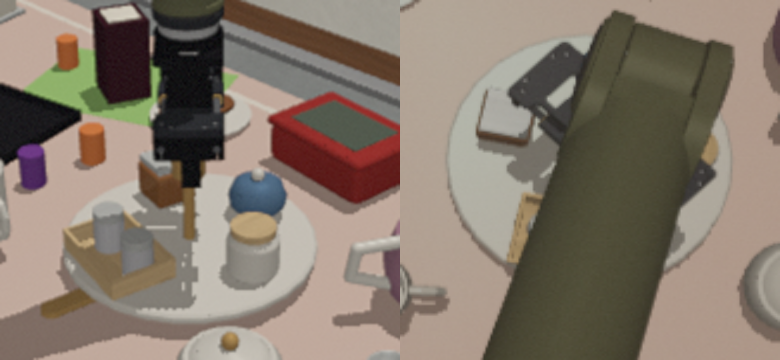

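```bash
cat > m.py <<'E'
from h import *
s,d,K,T,c=shot("side"); P=cloud(d,K,T); z=P[...,2]; h=cv2.cvtColor(s,cv2.COLOR_RGB2HSV)
X,Y=P[...,0],P[...,1]
deg=lambda v:round(float(np.degrees(np.arctan2(v[1],v[0])))%360,2)
# disc -> axis: fit circle to top-surface outline in side
m=(z>.023)&(z<.032)&(np.hypot(X-.5115,Y+.157)<.165); 
(cx,cy),r=cv2.minEnclosingCircle(P[m][:,:2].astype(np.float32)); print("disc",cx,cy,r)
for A in ([.5115,-.1556],[.5125,-.158]):
    A=np.array(A)
    m=(X<.5)&(z>.075)&(z<.0875)&(np.hypot(X-A[0],Y-A[1])<.14)&(h[...,1]<70)&(Y>-.2)
    n,l,st,ce=cv2.connectedComponentsWithStats(m.astype(np.uint8)); t=[]
    for i in range(1,n):
        q=P[l==i]
        if len(q)>30: cc=((q.min(0)+q.max(0))/2)[:2]; t.append(cc); print("tin",len(q),cc.round(4),np.ptp(q,0).round(3))
    if len(t)==2: print("line normal",deg((t[0]-t[1])),"mid dir",deg((t[0]+t[1])/2-A))
    m=(X<.485)&(z>.046)&(z<.058)&(np.hypot(X-A[0],Y-A[1])<.15)&(Y>-.2)
    n,l,st,ce=cv2.connectedComponentsWithStats(m.astype(np.uint8)); i=1+np.argmax(st[1:,4]); R=cv2.minAreaRect(P[m][:,:2].astype(np.float32)); print("rim",m.sum(),R,deg(np.array(R[0])-A))
    m=(h[...,0]>8)&(h[...,0]<25)&(h[...,1]>150)&(z<.012)&(X<.37)&(X>.28)&(Y>-.2)&(Y<-.05); q=P[m][:,:2].astype(np.float32)
    if len(q)>5: print("tab",len(q),q.mean(0),deg(q.mean(0)-A),deg(cv2.PCACompute(q,None)[1][0])%180)
p,d,K,T,c=shot("top"); P=cloud(d,K,T); z=P[...,2]
m=(z>.055)&(z<.1)&(np.hypot(P[...,0]-.5115,P[...,1]+.157)<.16); n,l,st,ce=cv2.connectedComponentsWithStats(m.astype(np.uint8))
for i in range(1,n):
    if st[i,4]>60: print("top comp",ce[i].round(1),st[i,4],np.median(P[l==i],0).round(4),cv2.minAreaRect(P[l==i][:,:2].astype(np.float32)))
E
python3 m.py
```

```text
disc 0.5085387229919434 -0.15631666779518127 0.15206456184387207
tin 133 [ 0.4275 -0.1096] [0.035 0.036 0.01 ]
tin 151 [ 0.4156 -0.1739] [0.038 0.036 0.009]
line normal 79.5 mid dir 171.25
rim 450 ((0.417708158493042, -0.1363568753004074), (0.1277521848678589, 0.08294393122196198), 79.58084106445312) 168.41
tin 133 [ 0.4275 -0.1096] [0.035 0.036 0.01 ]
tin 151 [ 0.4156 -0.1739] [0.038 0.036 0.009]
line normal 79.5 mid dir 169.87
rim 450 ((0.417708158493042, -0.1363568753004074), (0.1277521848678589, 0.08294393122196198), 79.58084106445312) 167.14
top comp [333.3 255.8] 438 [ 0.5487 -0.0654  0.0832] ((0.5544967651367188, -0.06982780247926712), (0.054919835180044174, 0.053110893815755844), 77.36241149902344)
top comp [420.5 271.3] 70 [ 0.5121 -0.272   0.0881] ((0.5149397850036621, -0.2743658423423767), (0.01769174635410309, 0.031068844720721245), 67.14349365234375)
```

Run:
```python
from h import *
deg=lambda v:round(float(np.degrees(np.arctan2(v[1],v[0])))%360,2)
def rep(n,img,win,zt,A):
    c=calibration(n);K=np.array(c["intrinsics"]);T=np.array(c["cam_to_world"])
    y0,y1,x0,x1=win; h=cv2.cvtColor(img[y0:y1,x0:x1],cv2.COLOR_BGR2HSV)
    m=((h[...,1]>110)&(h[...,0]>8)&(h[...,0]<28)&(h[...,2]>80)).astype(np.uint8)
    k,l,st,ce=cv2.connectedComponentsWithStats(m); i=1+np.argmax(st[1:,4]); v,u=np.nonzero(l==i)
    t=np.array([ray((a+x0,b+y0),K,T,zt)[:2] for a,b in zip(u,v)],np.float32); R=cv2.minAreaRect(t)
    print(n,len(t),t.mean(0),"pca",deg(cv2.PCACompute(t,None)[1][0])%180,R,"dir",[deg(np.array(t.mean(0))-a) for a in A], "rectdir",[deg(np.array(R[0])-a) for a in A])
A=[np.array([.5116,-.1556]),np.array([.512,-.157])]
rep("top",cv2.imread("pics/top0.png"),(335,362,345,372),.008,A)
s,d,K,T,c=shot("side"); rep("side",s[...,::-1].copy(),(312,332,255,284),.008,[np.array([.5095,-.1565])])
# turntable ellipse in top0 -> world at z=.028
img=cv2.imread("pics/top0.png"); c=calibration("top");K=np.array(c["intrinsics"]);T=np.array(c["cam_to_world"])
hs=cv2.cvtColor(img,cv2.COLOR_BGR2HSV); m=np.zeros((480,640),np.uint8); m[214:337,305:434]=((hs[...,1]<42)&(hs[...,2]>90)).astype(np.uint8)[214:337,305:434]
k,l,st,ce=cv2.connectedComponentsWithStats(m); i=1+np.argmax(st[1:,4]); v,u=np.nonzero(l==i); hull=cv2.convexHull(np.stack([u,v],1).astype(np.int32))[:,0]
q=np.array([ray(a,K,T,.028)[:2] for a in hull],np.float32); print("disc",cv2.fitEllipse(q),cv2.minEnclosingCircle(q))
```

```text
top 186 [ 0.34230217 -0.12788264] pca 171.06 ((0.34186267852783203, -0.1279197335243225), (0.024539990350604057, 0.04559427872300148), 81.3899917602539) dir [170.7, 170.26] rectdir [170.74, 170.3]
side 189 [ 0.34059373 -0.13552493] pca 175.41000000000003 ((0.33979910612106323, -0.1352674961090088), (0.028508413583040237, 0.055580850690603256), 82.00884246826172) dir [172.92] rectdir [172.87]
disc ((0.5253161191940308, -0.14363983273506165), (0.29337677359580994, 0.3465004861354828), 136.3409881591797) ((0.5331353545188904, -0.12551434338092804), 0.18539774417877197)
```

Caddy is at about 168.4°, tab at about 170.7°. The side load has built up to about 17 N, so I'll regrip to relieve it and then trim.

drive_tool --moves "0 0 0 0 0; 0 0 0 0 0.1; 0 0 0 0 0.3; 0 0 0 0 0.3; 0 0 0 0 0.3; 0 0 0 0 0.3; 0 0 0 0 0.3; 0 0 0 0 0.3"

```text
time_s: 27.9
tool_pos: [0.5118, -0.1577, 0.1121]
tool_rot: [180.0, -0.0, 134.9]
force: [-0.1, -0.4, 0.4]
grip_width: 0.056
```

```bash
python3 -c "
from h import *
to(.5116,-.1560,.113,135)"; python3 m.py | grep -v disc
```

```text
t 27.9 pos [ 0.5118 -0.1577  0.1121] rot [ 1.7999e+02 -1.0000e-02  1.3488e+02] q7 64.0 grip 0.056 F [-0.1 -0.4  0.4]
d 0.0013 0.001 -0.0009 yaw -0.12
tin 138 [ 0.4274 -0.1107] [0.037 0.036 0.01 ]
tin 154 [ 0.4167 -0.1746] [0.037 0.034 0.009]
line normal 80.51 mid dir 171.78
rim 445 ((0.41825273633003235, -0.13703612983226776), (0.12851352989673615, 0.08251820504665375), 78.18109893798828) 168.74
tin 138 [ 0.4274 -0.1107] [0.037 0.036 0.01 ]
tin 154 [ 0.4167 -0.1746] [0.037 0.034 0.009]
line normal 80.51 mid dir 170.38
rim 445 ((0.41825273633003235, -0.13703612983226776), (0.12851352989673615, 0.08251820504665375), 78.18109893798828) 167.46
top comp [332.9 256.1] 414 [ 0.5469 -0.0633  0.0828] ((0.5544010996818542, -0.06982125341892242), (0.055025000125169754, 0.052578043192625046), 77.08280181884766)
top comp [420.4 272.3] 75 [ 0.5095 -0.2719  0.0886] ((0.5137115716934204, -0.27419474720954895), (0.016842208802700043, 0.03660466894507408), 71.95458984375)
```

Released cleanly, with forces near zero. There is time, so I'll move aside for an unobstructed top measurement before the final grip.

drive_tool --moves "0 0 -0.02 0 0.3; 0 0 -0.06 0 0.3; 0 0 -0.11 0 0.3; -0.05 0 -0.12 0 1; -0.09 -0.03 -0.12 0 1; -0.11 -0.07 -0.12 0 1; -0.13 -0.11 -0.12 0 1; -0.15 -0.15 -0.12 0 1"

```text
time_s: 28.8
tool_pos: [0.5109, -0.3714, 0.232]
tool_rot: [-180.0, 0.0, 134.9]
force: [0.6, -0.3, -0.3]
grip_width: 0.0847
```

```bash
cat > n.py <<'E'
from h import *
to(.5120,-.1560,.2,135)
deg=lambda v:round(float(np.degrees(np.arctan2(v[1],v[0])))%360,2)
for k in range(3):
    p,d,K,T,c=shot("top"); P=cloud(d,K,T); z=P[...,2]; X,Y=P[...,0],P[...,1]; r=np.hypot(X-.5116,Y+.156)
    q=P[(r<.03)&(z>.14)&(z<.155)]; A=((q.min(0)+q.max(0))/2)[:2] if len(q)>50 else np.array([.5116,-.1556])
    m=(r<.16)&(r>.04)&(X<.48)&(Y>-.21)&(z>.046)&(z<.06); R=cv2.minAreaRect(P[m][:,:2].astype(np.float32))
    m=(r<.16)&(X<.48)&(z>.072)&(z<.09)&(Y>-.21)&(Y<-.08); n,l,st,ce=cv2.connectedComponentsWithStats(m.astype(np.uint8)); t=[((P[l==i].min(0)+P[l==i].max(0))/2)[:2].round(4).tolist() for i in range(1,n) if st[i,4]>80]
    print("axis",len(q),A.round(4),"caddy",np.round(R[0],4),np.round(R[1],4),round(R[2],2),"dir",deg(np.array(R[0])-A),"tins",t)
cv2.imwrite("pics/q.png",cv2.resize(p[200:370,290:450,::-1],None,fx=3.4,fy=3.4,interpolation=cv2.INTER_CUBIC))
E
python3 n.py
```

```text
t 28.8 pos [ 0.5109 -0.3714  0.232 ] rot [-180.      0.    134.91] q7 87.1 grip 0.0847 F [ 0.6 -0.3 -0.3]
d 0.1517 0.1529 0.032 yaw -0.09
axis 243 [ 0.5114 -0.1561] caddy [ 0.4193 -0.1367] [0.1201 0.0804] 77.93 dir 168.1 tins [[0.4291, -0.1081], [0.4179, -0.1724]]
axis 244 [ 0.5114 -0.1562] caddy [ 0.4193 -0.1367] [0.12   0.0804] 77.94 dir 168.07 tins [[0.4292, -0.1082], [0.4179, -0.1722]]
axis 244 [ 0.5117 -0.1561] caddy [ 0.4192 -0.137 ] [0.1206 0.0803] 78.04 dir 168.33 tins [[0.4291, -0.1082], [0.4171, -0.1721]]
```

View pics/q.png

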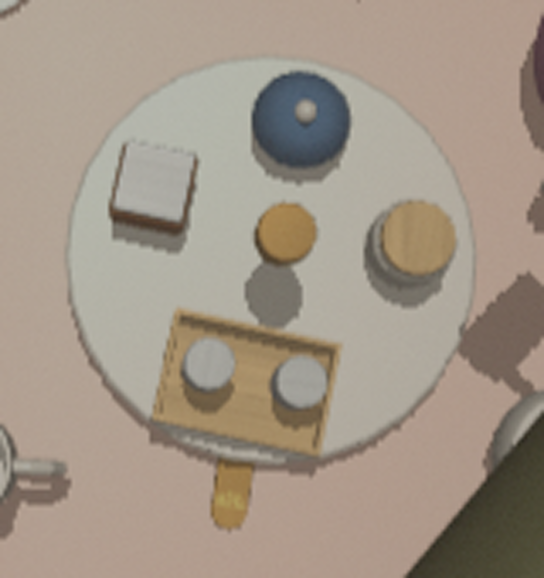

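The top crop shows both tins upright at (209,364) and (302,381). The caddy is at 168.1° and the tab, at crop (231,493), is at about 170.6°, so it needs about +2.5°. Going back to the knob.

drive_tool --moves "0.038 0.038 0 0 1; 0.076 0.076 0 0 1; 0.114 0.114 0 0 1; 0.151 0.151 0 0 1; 0.151 0.151 0 0 1; 0.151 0.151 0 0 1; 0.151 0.151 0.03 0 1; 0.151 0.151 0.05 0 1"

```text
time_s: 29.75
tool_pos: [0.5116, -0.1579, 0.1813]
tool_rot: [-180.0, 0.1, 134.8]
force: [0.0, 0.6, -0.8]
grip_width: 0.0874
```

```bash
python3 -c "
from h import *
to(.5122,-.1575,.113,135)"
```

```text
t 29.75 pos [ 0.5116 -0.1579  0.1813] rot [-1.7998e+02  5.0000e-02  1.3480e+02] q7 62.1 grip 0.0874 F [ 0.   0.6 -0.8]
d -0.0001 0.0007 0.0683 yaw -0.2
```

drive_tool --moves "0 0 0.02 0 1; 0 0 0.04 0 1; 0 0 0.06 0 1; 0 0 0.068 0 1; 0 0 0.068 0 1; 0 0 0.068 0 0.5; 0 0 0.068 0 0; 0 0 0.068 0 -0.3" --grip_force 30

```text
time_s: 30.55
tool_pos: [0.5126, -0.1565, 0.1151]
tool_rot: [179.9, 0.1, 134.9]
force: [0.7, 0.1, 0.4]
grip_width: 0.0705
```

drive_tool --moves "0 0 0 0 -0.5; 0 0 0 0 -0.5; 0 0 0 0 -0.5; 0 0 0 0 -0.5; 0 0 0 0 -0.5; 0 0 0 0 -0.5; 0 0 0 0 -0.5; 0 0 0 0 -0.5"

```text
time_s: 31.35
tool_pos: [0.5129, -0.1552, 0.1142]
tool_rot: [179.9, 0.0, 134.9]
force: [4.3, 3.2, -3.2]
grip_width: 0.0394
```

drive_tool --moves "0 0 0 -0.3 -0.5; 0 0 0 -0.8 -0.5; 0 0 0 -1.4 -0.5; 0 0 0 -1.9 -0.5; 0 0 0 -2.3 -0.5; 0 0 0 -2.5 -0.5; 0 0 0 -2.5 -0.5; 0 0 0 -2.5 -0.5"

```text
time_s: 32.15
tool_pos: [0.5128, -0.1553, 0.1141]
tool_rot: [179.9, 0.0, 137.4]
force: [4.1, 3.4, -3.4]
grip_width: 0.0394
```

```bash
python3 m.py | grep -v disc; python3 m.py|grep rim|head -1; python3 -c "
from h import *
to(.5122,-.1575,.113,137.5)"
```

```text
tin 140 [ 0.426  -0.1144] [0.036 0.035 0.009]
tin 154 [ 0.4172 -0.1776] [0.035 0.036 0.009]
line normal 82.08 mid dir 173.92
rim 434 ((0.41664421558380127, -0.14118541777133942), (0.12616704404354095, 0.08336492627859116), 79.3674545288086) 171.36
tin 140 [ 0.426  -0.1144] [0.036 0.035 0.009]
tin 154 [ 0.4172 -0.1776] [0.035 0.036 0.009]
line normal 82.08 mid dir 172.49
rim 434 ((0.41664421558380127, -0.14118541777133942), (0.12616704404354095, 0.08336492627859116), 79.3674545288086) 170.05
top comp [332.2 258. ] 410 [ 0.5421 -0.0611  0.083 ] ((0.5504250526428223, -0.06793371587991714), (0.05482647940516472, 0.05277328938245773), 80.3311538696289)
top comp [420.2 270.2] 81 [ 0.5144 -0.2708  0.0886] ((0.5171625018119812, -0.27323272824287415), (0.018480941653251648, 0.03361475467681885), 69.10301208496094)
rim 447 ((0.4170633852481842, -0.14160707592964172), (0.12528890371322632, 0.08342193067073822), 80.36542510986328) 171.57
t 32.35 pos [ 0.5128 -0.1553  0.1142] rot [1.7990e+02 4.0000e-02 1.3743e+02] q7 66.4 grip 0.0392 F [ 4.   2.7 -2.3]
d -0.0011 -0.0021 0.0012 yaw -0.07
```

```bash
python3 -c "
from h import *
o=get_obs(); print(o['time_s'],o['grip_width'],o['force'].round(1),abs(o['joint_velocities']).max()); print(sign_off())"
```

```text
32.35 0.03924117174770639 [ 4.   2.7 -2.3] 0.06460393569376648
the job is handed in; nothing more can be done
None
```

Both tea tins stand upright side by side in the caddy. The carousel is turned so the caddy faces the brass tab, and the arm is still gripping the knob. I handed the job in at 32.4 s of the 72 s allowed.

**Alignment:** The last clear top view put the caddy at 168.1°. I then regripped the knob and turned it a further 2.5°, to an estimated 170.7°. The tab measured about 170.6°, with individual readings from about 169° to 171°. That final angle could not be read cleanly because the arm blocked the top view. The change since the clear view was 2.1–3.2° depending on what I measured, so the alignment is good to roughly ±1°. The side camera's own readings were noisier and did not fully agree, especially one tab reading of about 173°.

**Grip:** At hand-in the jaws were closed on the knob (39 mm opening) with about 5 N of side force, and the arm was still.

**What went wrong and was fixed:**
- **Second tin:** My first grasp missed because I lifted before the fingers had closed. The tin stayed standing and the second try worked.
- **First knob grip:** It built up a side and downward load of about 23 N while turning, so I let go and gripped again.

I did not re-measure the loose objects at the end. I saw no sign that any of them moved.

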